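Hang a washed bottle upside down on the drying peg

TASK

A washed, open sample bottle lies in the draining cradle. Pick it up, turn it upside down and hang it on the one tall peg of the drying rack, which leans a little: lower it gently over the peg, keeping hold of it until its bottom rests on the peg's tip, then let go so that it hangs there mouth down, clear of the board. Leave the other loose things on the bench where they are.

Things in the scene. Friction and masses are not known exactly. Their poses are not given: they have to be found in the camera images.
- bottle_mid (a point): Point on the axis of the bottle to be hung, 50 mm from its closed end, half-way along its 40 mm thick cylindrical part, the place to grip. White plastic, open, hollow, 135 mm long, 40 to 85 g. z runs along the bottle from closed end to mouth, x and y across. It starts lying in the cradle, its mouth pointing more or less away from the robot (within 0.35 rad of +x) and 12 degrees below level.
- bottle_mouth (a point): Centre of the bottle's mouth, on its axis, 85 mm from bottle_mid along z; same axes. The body is 40 mm in diameter from the closed end to 100 mm, then a cone leads to the neck, 27 mm in diameter from 112 mm to the mouth at 135 mm. The bore is 20 mm wide in the neck and 33 mm in the body.
- bottle_floor (a point): Centre of the bottle's inner bottom, on its axis, 46 mm from bottle_mid towards the closed end and 131 mm deep below the mouth; same axes. The closed end is 4 mm thick.
- cradle: Fixed grey draining cradle, foot plate 115 x 75 x 8 mm, origin under its centre, x the way the bottle's mouth points. Two V saddles, 9 mm thick, carry the bottle 36 mm either side of bottle_mid, which is 62 mm above the bench; they reach 27 mm out sideways, not above the bottle's axis there. Between them the fingers have room down to the foot plate.
- rack: Fixed white drying rack: board 90 x 215 mm (x by y), origin under its centre. Three pegs stand along its y axis at -65, 0 and +65 mm, in any order: one tall, two short (75 mm). Rim 18 mm high; the pegs stand on pads 14 mm above the bench.
- tall_peg_foot (a point): Foot of the tall peg, on its pad, 14 mm above the bench. The peg is a steel rod 10 mm thick with a round tip, 147 mm long from here, in a rubber grommet 26 mm wide and 6 mm high. Pushed sideways at the tip with about 4 N it yields and stays where it is left. With the bottle hung on its tip, the mouth is about 16 mm above the pad.
- tall_peg_upright (a point): Where the tall peg's tip would be if the peg stood straight: 147 mm above its foot. In truth the peg leans by up to 3.8 degrees about each of two level axes, so its tip is 0 to 14 mm from here to any side, at the same height within 1 mm. The tip itself is not reported: it must be felt for or seen.
- tube_50_d: Bystander: lying screw-cap tube, 33 mm thick, 114 mm long (y), origin under its centre.
- forceps_b: Bystander: forceps, 130 mm long (y), 10 mm high, origin under its centre.
- petri_1: Bystander: closed round dish, 90 mm wide, 13 mm high, origin under its centre.
- timer: Bystander: white timer, 66 x 66 x 20 mm, origin under its centre.
- marker_blue: Bystander: marker pen, 133 mm long (y), 13 mm thick, origin under its centre.
Mind the look-alikes: they are no part of the job. What is shaped like the part that bears bottle_mid but yellow is not meant.

How it is judged:
On the way, in this order (a step that is already met when the one before it is completed fails the run):
1. the bottle is lifted out of the cradle, held (height (world z) of bottle_mid above 0.11 m and contact force between the fingers and bottle above 0.5 N), for 0.2 s.
2. the bottle is held upside down above the tall peg (angle between bottle_mid's own z axis and vertical above 2.89159 rad and horizontal distance between bottle_floor and tall_peg_foot below 0.05 m and height (world z) of bottle_floor above 0.23 m and contact force between the fingers and bottle above 0.5 N), for 0.1 s.
3. the bottle rests on the tip of the tall peg while it is still held (angle between bottle_mid's own z axis and vertical above 2.89159 rad and horizontal distance between bottle_floor and tall_peg_foot below 0.03 m and height (world z) of bottle_floor between 0.15 and 0.168 m and contact force between the fingers and bottle above 0.5 N and horizontal distance between bottle_mouth and tall_peg_foot below 0.013 m), for 0.1 s.
At the end, for the whole second after the job is handed in: The bottle hangs at rest, released, upside down within 0.25 rad of vertical, on the tall peg: its inner bottom 150 to 168 mm above the bench and within 30 mm, seen from above, of the peg's foot; its mouth round the peg, centred within 13 mm of the foot (angle between bottle_mid's own z axis and vertical above 2.89159 rad and horizontal distance between bottle_floor and tall_peg_foot below 0.03 m and height (world z) of bottle_floor between 0.15 and 0.168 m and contact force between bottle and tall_peg above 0.1 N and linear speed of bottle below 0.05 m/s and horizontal distance between bottle_mouth and tall_peg_foot below 0.013 m); the robot touches nothing.
It fails at once if the bottle is pressed on rack or pegs with more than 35 N (contact force between bottle and rack above 35 N or contact force between bottle and tall_peg above 35 N).
It fails at once if a loose bystander (lying tube, forceps, dish, timer or marker) is moved by more than 30 mm (distance of any of tube_50_d, forceps_b, petri_1, timer, marker_blue from where it was at the start of the episode above 0.03 m).
It also fails if it takes over 72 s, if anything falls off the work surface, if the arm or the gripper's body presses on something with over 40 N, if the wrist force passes 120 N, or if a joint passes its speed limit or range.

ROBOT

A 6-joint arm with a two-finger parallel gripper is mounted at the origin on a cart in front of the work surface, level with it; the furniture and walls round the work are solid. World frame = base frame: x ahead of the robot, y to its left, z up, the work surface at z = 0. Lengths are in m, angles in rad, forces in N, time in s.
With the tool pointing down it reaches from about 0.325 to 0.85 m from the base axis. Payload 4.4 kg.
Tool frame: the origin (TCP) lies midway between the tips of the shut fingers; the grasp point (between the pads) lies 19 mm behind it; z points along the fingers, y is the line along which they close (so a half turn about z gives the same grasp; the last joint's range is limited). The gripper opens to 94 mm and grips with 3 to 60 N. Pads are 16 mm wide; open, the fingers measure 119 mm over their backs; the gripper's body (75 mm by 177 mm) begins 78 mm behind the grasp point.
Start: joints at [1.129, 0.207, 1.542, -0, 1.393, -0.15], TCP at [0.165, 0.551, 0.205] pointing down, gripper open.
Joint ranges: [-2.73, 2.73], [-0.86, 2.22], [0.23, 2.46], [-1.11, 4.25], [0.08, 2.63], [-2.82, 2.82]. Speed limits (rad/s): [2.79, 2.79, 3.14, 3.14, 3.14, 3.14].

INTERFACE

Orientations are given as a unit quaternion [w, x, y, z].
In Python, from rig import robot gives the robot as it stands. The module is installed in compiled form; this text tells all that it offers.
- The arm moves only by the tool carry_out, never from a script. Its argument "deltas" is text: rows parted by semicolons, each of 5 numbers parted by spaces: the opening, from 0 (shut) to 1 (fully open), then the shift along the world's x, y, z in m, then the turn about the world's z in degrees. A call has 1 to 12 rows; each row shifts and turns the commanded pose from where the row before left it; what a row does not reach is not made up. A row lasts 1/10 s, in which the tool goes at most 50 mm and 8.59 degrees, less where a joint would pass 70% of its speed; a pose out of reach is approached as far as the arm can. A call with a gripper value outside its range is refused whole. The fingers move at their own pace and stop on an object; "newtons" is the grip in N (left out, the last holds). Time passes only in rows, so rows that do not move let the fingers close. It gives the time, the measured TCP pose, the force, the opening and the grip force at its end, in the units of the state.
- robot.state(): the state, without advancing time (a new reading comes with each control period).
- robot.read_camera(name): name is "side" or "top" or "wrist"; returns the picture (480x640x3 uint8, blue, green, red); there is no depth.
- robot.camera_params(name): a dict with "fov_y" (degrees; the focal length in pixels is half the picture's height over the tangent of half this angle, whatever the lens; pixels are square), "cx", "cy" (the principal point, pixels), "k1" (the pictures are not rectified: a ray, as slopes to the right and down, at radius r is drawn at 1 + k1 r^2 times it, then the intrinsics apply), "xyz" and "orientation" of the camera in the world. Camera axes: x right, y down, z forward; pixel columns grow to the right and rows downward; lengths in m; the calibration is good to about 2 mm. A picture is of the moment at which its call begins: read the wrist's pose just before it. camera_params takes no time and is no camera call; for the wrist camera it gives the pose at the moment of the call.
- robot.close_job(): hands the job in; it is judged then, once.
Trained networks look in the newest picture that a camera, given by its name, has taken for a name from the list of things; names that differ only in an ending like _2 or _b are one class to them, and where a whole thing is asked for, a point or a joint stands for the part that bears it (a point fixed in the world has none). Each returns a list of dicts, best first, with "score" (0 to 1); they miss things now and then, are a little off and sometimes report something else, mostly with a low value. They report only what shows in the picture. A call takes as long as a camera call. They do not tell look-alikes from the thing itself.
- robot.masks_of(name, camera): "region" (480x640 bool, what is visible of it) and "xy" ([column, row] in pixels, amid what is visible of it).
- robot.pinpoint(name, camera): "xy" ([column, row] in pixels: a listed point, or the origin of a listed thing).
The state is a dict: "t": time; "qpos": joint angles; "joint_vel": joint speeds; "tau": joint torques, N m; "tcp_pos": TCP position; "eef_rot": TCP orientation; "wrist_force": force on the tool from outside, world axes, zero at the start; "moment": the same for the moment, N m; "width": opening from 0.0 (shut) to 1.0 (fully open); "finger_force": force on a finger pad.
Only numpy, scipy, OpenCV 4.12 (cv2) and the standard library are available. Lean on these libraries where they do the work, as an engineer would, in place of code of your own. Each camera call takes 0.05 s, during which the arm holds its last target. There are 200 camera calls.

## Working session

There is one attempt and no reset: what is moved stays moved. The work goes in short steps, Python scripts to look and compute and a tool call to move; the robot and the scene stay as the last step left them, time stands still between calls to the robot, and variables do not carry over. Pictures are saved under pics/ and viewed, at most 10 in all, crops included, and the job is handed in when it is done.

Besides the shell and the picture viewer there is one more tool, called as name(argument=value, ...) on one line, values as JSON. carry_out: Moves the arm, as the interface text tells. Its arguments: {"type":"object","properties":{"deltas":{"type":"string"},"newtons":{"type":"number"}},"required":["deltas"]}

```bash
mkdir -p pics; cat > h.py <<'E'
import numpy as np, cv2
from scipy.spatial.transform import Rotation as R
from rig import robot
def cam(n):
    p=robot.camera_params(n); f=240/np.tan(np.radians(p['fov_y'])/2); q=p['orientation']
    return p,f,R.from_quat([q[1],q[2],q[3],q[0]]).as_matrix(),np.array(p['xyz'])
def ray(n,xy,c=None):
    p,f,M,o=c or cam(n); d=np.array([(xy[0]-p['cx'])/f,(xy[1]-p['cy'])/f]); u=d.copy()
    for _ in range(20): u=d/(1+p['k1']*(u@u))
    v=M@np.array([u[0],u[1],1]); return o,v/np.linalg.norm(v)
def atz(n,xy,z,c=None):
    o,v=ray(n,xy,c); return o+v*(z-o[2])/v[2]
def proj(n,P,c=None):
    p,f,M,o=c or cam(n); w=M.T@(np.array(P)-o); u=w[:2]/w[2]; u=u*(1+p['k1']*(u@u)); return u*f+[p['cx'],p['cy']]
def tri(rs):
    A=sum(np.eye(3)-np.outer(v,v) for o,v in rs); b=sum((np.eye(3)-np.outer(v,v))@o for o,v in rs); P=np.linalg.solve(A,b)
    return P,[np.linalg.norm((np.eye(3)-np.outer(v,v))@(P-o)) for o,v in rs]
E
cat > a.py <<'E'
from h import *
np.set_printoptions(precision=3,suppress=True)
for n in ('top','side','wrist'):
    im=robot.read_camera(n); cv2.imwrite(f'pics/{n}0.png',im)
    p=robot.camera_params(n); print(n,p['fov_y'],p['xyz'],ray(n,(320,240))[1])
    if n=='wrist': continue
    zs=dict(bottle_mid=.062,bottle_mouth=.044,cradle=0,rack=0,tall_peg_foot=.014,tall_peg_upright=.161,tube_50_d=0,forceps_b=0,petri_1=0,timer=0,marker_blue=0)
    for k,z in zs.items():
        print(k,[(round(d['score'],2),np.round(d['xy']),atz(n,d['xy'],z)) for d in robot.pinpoint(k,n)[:2]])
print(robot.state())
E
python3 a.py
```

```text
top 49.79723496420841 [0.338 0.037 1.35 ] [ 0.144 -0.009 -0.99 ]
bottle_mid [(0.9, array([222., 260.]), array([0.474, 0.272, 0.062])), (0.79, array([172., 316.]), array([0.333, 0.393, 0.062]))]
bottle_mouth [(0.92, array([203., 323.]), array([0.316, 0.319, 0.044])), (0.91, array([228., 229.]), array([0.555, 0.261, 0.044]))]
cradle [(0.65, array([229., 262.]), array([0.474, 0.264, 0.   ]))]
rack [(0.68, array([450., 283.]), array([ 0.423, -0.317,  0.   ]))]
tall_peg_foot [(0.5, array([452., 282.]), array([ 0.424, -0.317,  0.014])), (0.41, array([223., 277.]), array([0.433, 0.275, 0.014]))]
tall_peg_upright [(0.68, array([469., 274.]), array([ 0.434, -0.32 ,  0.161]))]
tube_50_d [(0.84, array([283., 288.]), array([0.407, 0.12 , 0.   ])), (0.58, array([179., 258.]), array([0.484, 0.396, 0.   ]))]
forceps_b [(0.6, array([176., 258.]), array([0.485, 0.404, 0.   ])), (0.41, array([447., 283.]), array([ 0.422, -0.307,  0.   ]))]
petri_1 [(0.95, array([185., 219.]), array([0.589, 0.386, 0.   ])), (0.39, array([449., 283.]), array([ 0.423, -0.313,  0.   ]))]
timer [(0.62, array([373., 216.]),
[... 902 characters left out ...]
0.161]))]
tube_50_d [(0.4, array([284., 270.]), array([0.405, 0.103, 0.   ]))]
forceps_b []
petri_1 [(0.66, array([357., 223.]), array([0.599, 0.404, 0.   ]))]
timer []
marker_blue []
wrist 66.7909686295885 [0.092 0.574 0.385] [ 0.246 -0.086 -0.965]
{'t': 1.25, 'qpos': array([ 1.129,  0.207,  1.541,  0.   ,  1.394, -0.15 ]), 'joint_vel': array([-0.001, -0.001,  0.002,  0.   ,  0.001,  0.   ]), 'tau': array([ -0.   , -37.089, -28.176,   0.07 ,   0.028,  -0.   ]), 'tcp_pos': array([0.165, 0.551, 0.205]), 'eef_rot': array([-0.   ,  0.145,  0.989, -0.   ]), 'wrist_force': array([ 0.331,  0.921, -0.002]), 'moment': array([ 0.05 , -0.034, -0.022]), 'finger_force': 0.0, 'width': 1.0018440628777443}
```

View pics/top0.png

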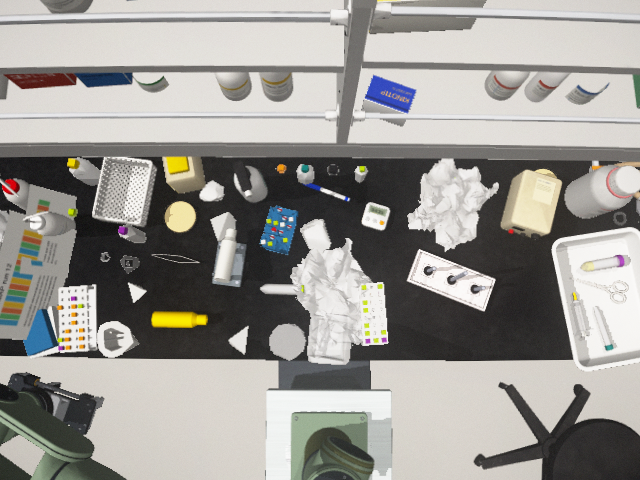

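View pics/side0.png

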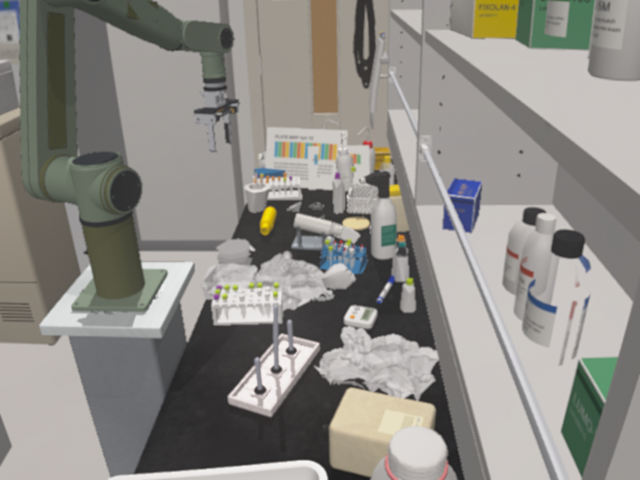

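carry_out(deltas="1 0.024 -0.0235 0.003 1;1 0.024 -0.0235 0.003 1;1 0.024 -0.0235 0.003 1;1 0.024 -0.0235 0.003 1;1 0.024 -0.0235 0.003 1;1 0.024 -0.0235 0.003 1;1 0.024 -0.0235 0.003 1;1 0.024 -0.0235 0.003 1;1 0.024 -0.0235 0.003 1;1 0.024 -0.0235 0.003 1;1 0.024 -0.0235 0.003 1;1 0.024 -0.0235 0.003 1")

```text
t: 2.45
tcp_pos: [0.4538, 0.2678, 0.2417]
eef_rot: [0.0, 0.04, 0.999, 0.0]
wrist_force: [0.0, -0.1, -0.3]
width: 1.004
finger_force: 0.0
```

```bash
cat > b.py <<'E'
from h import *
np.set_printoptions(precision=4,suppress=True)
s=robot.state(); print(s['t'],s['tcp_pos'],s['eef_rot'])
c=cam('wrist'); im=robot.read_camera('wrist'); cv2.imwrite('pics/w1.png',im)
it={'top':robot.read_camera('top'),'side':robot.read_camera('side')}
for k in ('bottle_mid','bottle_mouth','cradle','tall_peg_foot','tall_peg_upright'):
    rs=[]
    for n in ('wrist','top','side'):
        for d in robot.pinpoint(k,n)[:2]: print(k,n,round(d['score'],2),np.round(d['xy'],1),atz(n,d['xy'],{'bottle_mid':.062,'bottle_mouth':.044,'cradle':0,'tall_peg_foot':.014}.get(k,.161),c if n=='wrist' else None))
E
python3 b.py
```

```text
2.45 [0.4538 0.2678 0.2417] [0.0002 0.0404 0.9992 0.0001]
bottle_mid wrist 0.71 [320.1 238.2] [0.4725 0.2632 0.062 ]
bottle_mid wrist 0.71 [440.6  83.6] [0.3327 0.3875 0.062 ]
bottle_mid top 0.61 [223.5 260.8] [0.471  0.2675 0.062 ]
bottle_mid top 0.55 [173.3 318. ] [0.3278 0.3883 0.062 ]
bottle_mid side 0.7 [268.9 218.7] [0.344  0.2998 0.062 ]
bottle_mid side 0.6 [311.8 222.4] [0.47   0.2717 0.062 ]
bottle_mouth wrist 0.88 [316.4 303.7] [0.5532 0.2522 0.044 ]
bottle_mouth wrist 0.57 [359.4  86.1] [0.3274 0.3134 0.044 ]
bottle_mouth top 0.65 [204.1 320. ] [0.3234 0.3153 0.044 ]
bottle_mouth top 0.58 [229.6 227.1] [0.5598 0.2577 0.044 ]
bottle_mouth side 0.88 [340. 231.] [0.5499 0.2516 0.044 ]
bottle_mouth side 0.67 [264.8 230.8] [0.3366 0.2558 0.044 ]
cradle top 0.75 [227.5 260.8] [0.4775 0.2681 0.    ]
cradle side 0.66 [315.9 242.6] [0.48   0.2678 0.    ]
cradle side 0.6 [270.3 305.6] [ 0.3889 -0.0663  0.    ]
tall_peg_foot top 0.5 [452.2 282.3] [ 0.4229 -0.3183  0.014 ]
tall_peg_foot top 0.38 [324.6 190.8] [0.6638 0.0138 0.014 ]
tall_peg_foot side 0.66 [278.2 366.5] [ 0.4349 -0.3088  0.014 ]
tall_peg_upright side 0.78 [271.7 304.9] [ 0.4326 -0.3148  0.161 ]
```

View pics/w1.png

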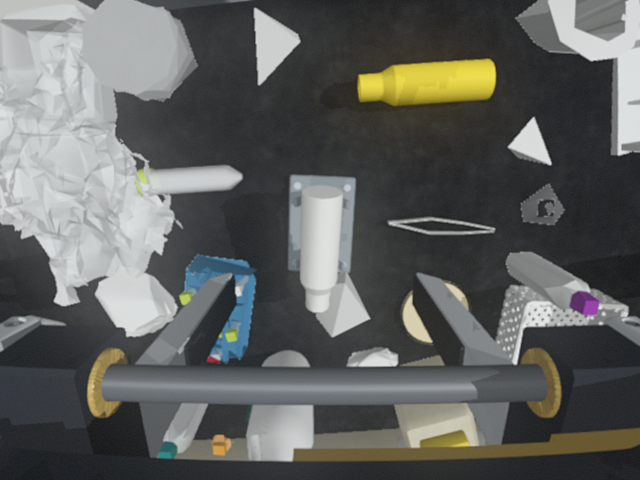

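carry_out(deltas="1 0.003 -0.0005 -0.03 -1.7;1 0.003 -0.0005 -0.04 -1.8;1 0 0 -0.04 0;1 0 0 -0.04 0;1 0 0 -0.03 0;1 0 0 -0.016 0;1 0 0 0 0;0.3 0 0 0 0;0.3 0 0 0 0;0.3 0 0 0 0;0.3 0 0 0 0;0.3 0 0 0 0", newtons=4)

```text
t: 4.55
tcp_pos: [0.4594, 0.2681, 0.0462]
eef_rot: [0.001, 0.071, 0.997, 0.0]
wrist_force: [-0.3, 0.1, 0.5]
width: 0.613
finger_force: 0.0
```

carry_out(deltas="0.2 0 0 0 0;0.2 0 0 0 0;0.2 0 0 0 0;0.2 0 0 0 0;0.2 0 0 0 0;0.2 0 0 0 0")

```text
t: 5.15
tcp_pos: [0.4584, 0.265, 0.0453]
eef_rot: [-0.001, 0.071, 0.997, -0.003]
wrist_force: [-1.1, -8.6, 3.6]
width: 0.45
finger_force: 4.0
```

carry_out(deltas="0.2 0 -0.0015 0 0;0.2 0 -0.0015 0 0;0.2 0 0 0 0;0.2 0 0 0.01 0;0.2 0 0 0.02 0;0.2 0 0 0.02 0;0.2 0 0 0.02 0;0.2 0 0 0.02 0;0.2 0 0 0.02 0;0.2 0 0 0.015 0;0.2 0 0 0 0;0.2 0 0 0 0")

```text
t: 6.35
tcp_pos: [0.459, 0.2654, 0.1708]
eef_rot: [0.001, 0.071, 0.997, 0.001]
wrist_force: [0.0, 1.5, -0.0]
width: 0.427
finger_force: 4.0
```

```bash
python3 - <<'E'
from h import *
a=robot.read_camera('side')[120:280,220:430]; b=robot.read_camera('wrist'); print(robot.state()['finger_force'],robot.state()['width'])
a=cv2.resize(a,(630,480))[:, :400]; cv2.imwrite('pics/c1.png',np.hstack([a,cv2.resize(b,(400,300)) if 0 else cv2.copyMakeBorder(cv2.resize(b,(400,300)),0,180,0,0,0)]))
E
```

```text
3.9879054436460137 0.43096506818881314
```

View pics/c1.png

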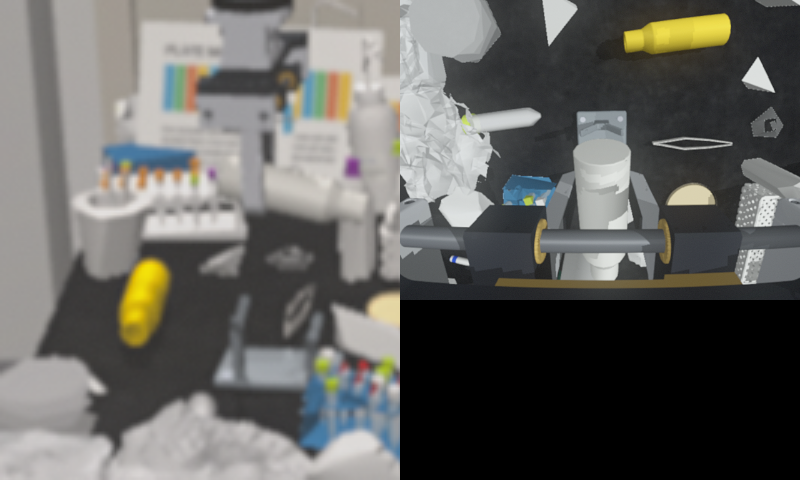

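carry_out(deltas="0.2 0 0 0 0;0.2 0 0 0.03 0;0.2 0 0 0.03 0;0.2 0 0 0.03 0;0.2 0 0 -0.04 0;0.2 0 0 -0.04 0;0.2 0 0 0.04 0;0.2 0 0 0.04 0;0.2 0 0 0 0", newtons=3)

```text
t: 7.35
tcp_pos: [0.4615, 0.2659, 0.265]
eef_rot: [0.004, 0.071, 0.997, 0.002]
wrist_force: [1.8, 0.2, 0.4]
width: 0.433
finger_force: 3.0
```

```bash
cat > ang.py <<'E'
from h import *
def ang():
    c=cam('wrist'); robot.read_camera('wrist'); robot.read_camera('side'); s=robot.state(); tcp=np.array(s['tcp_pos'])
    q=s['eef_rot']; M=R.from_quat([q[1],q[2],q[3],q[0]]).as_matrix()
    print('t',s['t'],'tcp',tcp,'w',s['width'],s['finger_force'])
    yv=M[:,1]; ax=np.cross(yv,[0,0,1]); ax*=np.sign(ax[0]); ax/=np.linalg.norm(ax); print('axis',ax)
    g=tcp-.019*M[:,2]
    for n in ('wrist','side'):
        for k in ('bottle_mid','bottle_mouth'):
            for d in robot.pinpoint(k,n)[:2]:
                o,v=ray(n,d['xy'],c if n=='wrist' else None); t=((g-o)@yv)/(v@yv); P=o+v*t-g
                print(n,k,round(d['score'],2),np.round(d['xy']),'along',round(P@ax,3),'z',round(P[2],3),'deg',round(np.degrees(np.arctan2(-P[2],P@ax))))
if __name__=='__main__': ang()
E
python3 ang.py
```

```text
t 7.45 tcp [0.45940205 0.26507699 0.2610116 ] w 0.43288143660939277 2.9993191128596663
axis [ 0.98986937 -0.1419811   0.        ]
wrist bottle_mid 0.74 [427.  70.] along -0.074 z 0.17 deg -114
wrist bottle_mid 0.62 [433. 289.] along -0.077 z 0.169 deg -115
wrist bottle_mouth 0.86 [348.  79.] along -0.071 z 0.19 deg -111
wrist bottle_mouth 0.7 [434. 289.] along -0.077 z 0.169 deg -115
side bottle_mid 0.88 [308. 152.] along 0.007 z -0.009 deg 51
side bottle_mid 0.76 [271. 219.] along -0.108 z -0.209 deg 117
side bottle_mouth 0.7 [331. 174.] along 0.068 z -0.069 deg 45
side bottle_mouth 0.56 [262. 235.] along -0.137 z -0.264 deg 117
```

carry_out(deltas="0.2 0 0 -0.045 0;0.2 0 0 -0.045 0;0.2 0 0 0.045 0;0.2 0 0 0.045 0;0.2 0 0 -0.045 0;0.2 0 0 -0.045 0;0.2 0 0 0.045 0;0.2 0 0 0.045 0;0.2 0 0 0 0")

```text
t: 8.55
tcp_pos: [0.4615, 0.2659, 0.265]
eef_rot: [0.004, 0.071, 0.997, 0.002]
wrist_force: [0.9, -0.4, -0.1]
width: 0.433
finger_force: 3.0
```

```bash
python3 ang.py | grep -v wrist
```

```text
t 8.65 tcp [0.45941253 0.26507659 0.26106627] w 0.43254377919298387 2.999299275688827
axis [ 0.98987605 -0.14193449  0.        ]
side bottle_mid 0.83 [311. 152.] along 0.015 z -0.009 deg 30
side bottle_mid 0.62 [270. 216.] along -0.109 z -0.202 deg 118
side bottle_mouth 0.55 [327. 176.] along 0.058 z -0.074 deg 52
side bottle_mouth 0.52 [263. 231.] along -0.134 z -0.25 deg 118
```

carry_out(deltas="0.2 0.045 -0.006 0.02 0;0.2 0.03 -0.004 0.015 0;0.2 0.015 -0.002 0.01 0;0.2 0 0 0 0;0.2 -0.015 0.002 -0.01 0;0.2 -0.03 0.004 -0.015 0;0.2 -0.045 0.006 -0.02 0;0.2 0.045 -0.006 0.02 0;0.2 0.03 -0.004 0.015 0;0.2 0.015 -0.002 0.01 0;0.2 0 0 0 0")

```text
t: 9.95
tcp_pos: [0.5491, 0.2525, 0.305]
eef_rot: [-0.0, 0.072, 0.997, -0.0]
wrist_force: [-0.1, 0.2, 0.7]
width: 0.432
finger_force: 3.0
```

```bash
python3 ang.py | grep -v wrist
```

```text
t 10.05 tcp [0.54764504 0.25303551 0.30443893] w 0.4322630486196614 2.9992193961516023
axis [ 0.98991643 -0.14165263  0.        ]
side bottle_mid 0.78 [269. 217.] along -0.202 z -0.247 deg 129
side bottle_mid 0.73 [339. 141.] along 0.002 z -0.018 deg 82
side bottle_mouth 0.79 [360. 164.] along 0.057 z -0.082 deg 55
side bottle_mouth 0.78 [263. 230.] along -0.223 z -0.292 deg 127
```

carry_out(deltas="0.2 -0.01 0.0015 0 0;0.2 -0.025 0.0035 0 0;0.2 -0.035 0.005 0 0;0.2 -0.045 0.0065 0 0;0.2 -0.05 0.007 0 0;0.2 -0.05 0.007 -0.01 0;0.2 0 0 -0.03 0;0.2 0 0 -0.04 0;0.2 0 0 -0.04 0;0.2 0 0 -0.04 0;0.2 0 0 -0.03 0;0.2 0 0 0 0")

```text
t: 11.45
tcp_pos: [0.331, 0.2809, 0.1116]
eef_rot: [-0.004, 0.071, 0.997, -0.003]
wrist_force: [-1.2, -0.5, -1.3]
width: 0.435
finger_force: 3.0
```

```bash
python3 ang.py | grep -v wrist; python3 - <<'E'
from h import *
cv2.imwrite('pics/c2.png',cv2.resize(robot.read_camera('side')[130:280,200:400],(800,600),interpolation=cv2.INTER_CUBIC))
E
```

```text
t 11.55 tcp [0.33529813 0.28315479 0.11614796] w 0.4316722818919839 2.9993988282512873
axis [ 0.98992782 -0.14157298  0.        ]
side bottle_mid 0.68 [277. 369.] along 0.002 z -0.608 deg 90
side bottle_mid 0.67 [263. 202.] along -0.002 z -0.015 deg 98
side bottle_mouth 0.58 [262. 232.] along -0.011 z -0.107 deg 96
side bottle_mouth 0.26 [282. 268.] along 0.04 z -0.224 deg 80
```

View pics/c2.png

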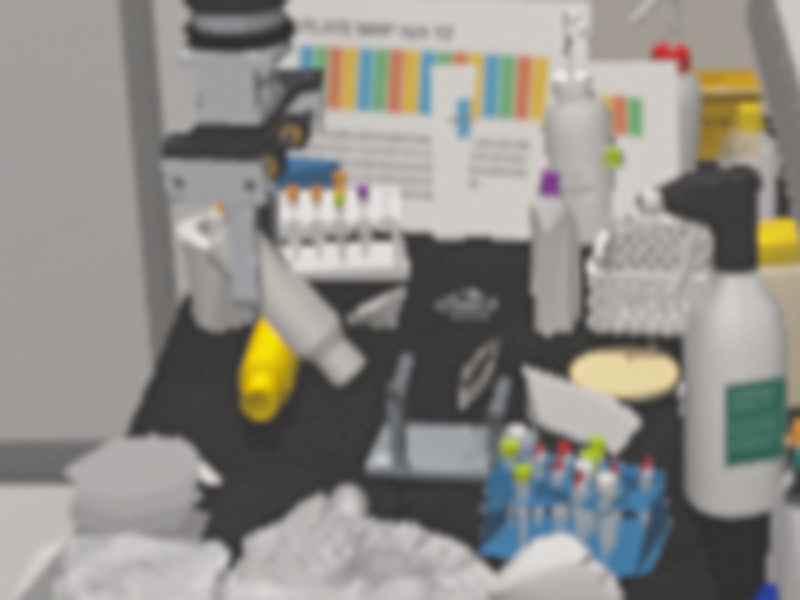

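carry_out(deltas="0.2 0 0 -0.02 0;0.2 0.01 -0.0014 0 0;0.2 0.01 -0.0014 0 0;0.2 0.008 -0.0011 0 0;0.2 0.008 -0.0011 0 0;0.2 0.008 -0.0011 0 0;0.2 0.008 -0.0012 0 0;0.2 0.008 -0.0012 0 0;0.2 0.008 -0.0012 0 0;0.2 0.008 -0.0012 0 0;0.2 0.005 -0.0007 0 0;0.2 0 0 0 0")

```text
t: 13.0
tcp_pos: [0.4181, 0.2713, 0.0959]
eef_rot: [0.001, 0.071, 0.997, 0.0]
wrist_force: [-0.9, -0.3, 1.5]
width: 0.415
finger_force: 3.0
```

```bash
python3 - <<'E'
from h import *
print(robot.state()['tcp_pos'])
cv2.imwrite('pics/c3.png',cv2.resize(robot.read_camera('side')[150:270,220:380],(640,480),interpolation=cv2.INTER_CUBIC))
E
```

```text
[0.41809063 0.27128591 0.09587755]
```

View pics/c3.png

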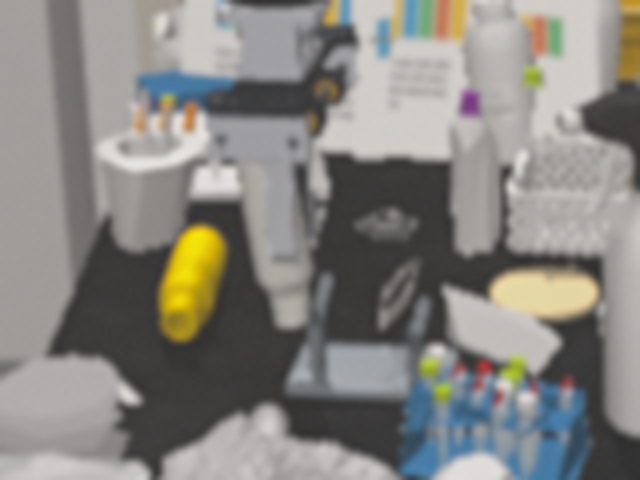

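carry_out(deltas="0.2 0.006 -0.0008 0 0;0.2 0.006 -0.0008 0 0;0.2 0.006 -0.0008 0 0;0.2 0.004 -0.0006 0 0;0.2 0 0 0 0")

```text
t: 13.55
tcp_pos: [0.4395, 0.2685, 0.0955]
eef_rot: [0.0, 0.072, 0.997, 0.0]
wrist_force: [-1.4, -0.8, 0.3]
width: 0.371
finger_force: 2.8
```

```bash
python3 - <<'E'
from h import *
print(robot.state()['tcp_pos'])
cv2.imwrite('pics/c4.png',cv2.resize(robot.read_camera('side')[150:270,220:380],(640,480),interpolation=cv2.INTER_CUBIC))
E
```

```text
[0.43952941 0.26853536 0.09550971]
```

View pics/c4.png

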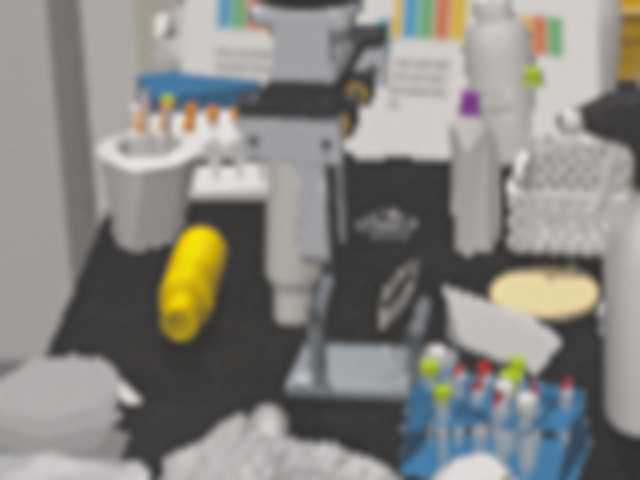

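carry_out(deltas="0.2 -0.005 0.0007 0 0;0.2 -0.01 0.0014 0 0;0.2 -0.01 0.0014 0 0;0.2 -0.01 0.0014 0 0;0.2 -0.005 0.0007 0 0;0.2 0 0 -0.004 0;0.2 0 0 -0.004 0;0.2 0 0 -0.003 0;0.2 0 0 0 0")

```text
t: 14.5
tcp_pos: [0.3986, 0.2738, 0.084]
eef_rot: [-0.001, 0.071, 0.997, -0.0]
wrist_force: [-0.1, -0.6, -1.5]
width: 0.368
finger_force: 2.8
```

```bash
python3 - <<'E'
from h import *
s=robot.state();print(s['tcp_pos'],s['wrist_force'],s['width'])
cv2.imwrite('pics/c5.png',cv2.resize(np.vstack([robot.read_camera('side')[170:250,230:330],robot.read_camera('wrist')[90:340:2,220:420:2][:,:]]),(400,820),interpolation=cv2.INTER_CUBIC)[:,:][:600])
E
```

```text
[0.39859962 0.27379443 0.0840117 ] [-0.10243229 -0.57652372 -1.46049547] 0.3682316918790419
```

View pics/c5.png

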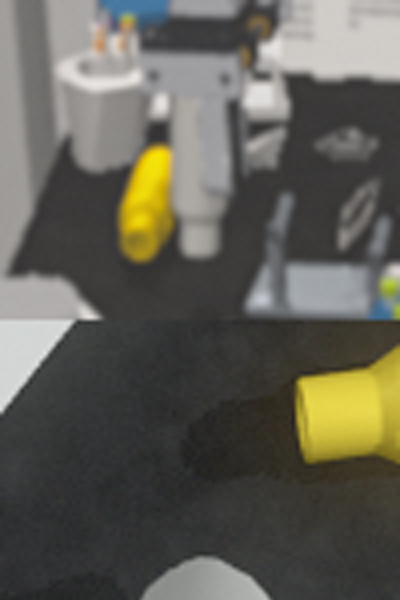

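carry_out(deltas="0.2 0 0 -0.003 0;0.2 0 0 -0.003 0;0.2 0 0 0 0")

```text
t: 14.9
tcp_pos: [0.3984, 0.2739, 0.0782]
eef_rot: [-0.0, 0.071, 0.997, -0.0]
wrist_force: [-0.4, -1.0, -0.7]
width: 0.37
finger_force: 2.8
```

carry_out(deltas="0.2 0 0 -0.003 0;0.2 0 0 0 0")

```text
t: 15.1
tcp_pos: [0.3985, 0.274, 0.0753]
eef_rot: [-0.0, 0.071, 0.997, -0.0]
wrist_force: [-1.1, 0.3, -1.2]
width: 0.373
finger_force: 2.8
```

carry_out(deltas="0.2 0 0 -0.003 0;0.2 0 0 0 0")

```text
t: 15.3
tcp_pos: [0.3985, 0.2739, 0.0723]
eef_rot: [-0.0, 0.071, 0.997, -0.0]
wrist_force: [-0.4, 0.5, -0.7]
width: 0.371
finger_force: 2.8
```

```bash
python3 - <<'E'
from h import *
f=[]
for i in range(4):
    im=robot.read_camera('side'); f.append(robot.state()['wrist_force'])
print(np.mean(f,0),robot.state()['tcp_pos'])
# predicted pixels: axis point at mouth for z=0, and closed end at 0.135
ax=np.array([.99,-.141,0]); b=robot.state()['tcp_pos']-.0175*ax; b=np.array(b)
for z in (0,.01,.135,.145): print(z,proj('side',[b[0],b[1],z]))
for k in('bottle_mid','bottle_mouth'): print([(d['score'],d['xy']) for d in robot.pinpoint(k,'side')])
cv2.imwrite('pics/c6.png',cv2.resize(im[170:250,230:330],(800,600),interpolation=cv2.INTER_NEAREST))
E
```

```text
[ 0.08568522  0.37230957 -0.51715159] [0.39884136 0.27411945 0.07279063]
0 [282.13348056 241.41073985]
0.01 [281.94119512 238.30745822]
0.135 [279.47514453 198.10013955]
0.145 [279.27291436 194.76847999]
[(0.9, [279.4, 205.8]), (0.75, [272.0, 216.9])]
[(0.59, [278.7, 235.0]), (0.53, [263.1, 229.4]), (0.19, [363.4, 318.3])]
```

View pics/c6.png

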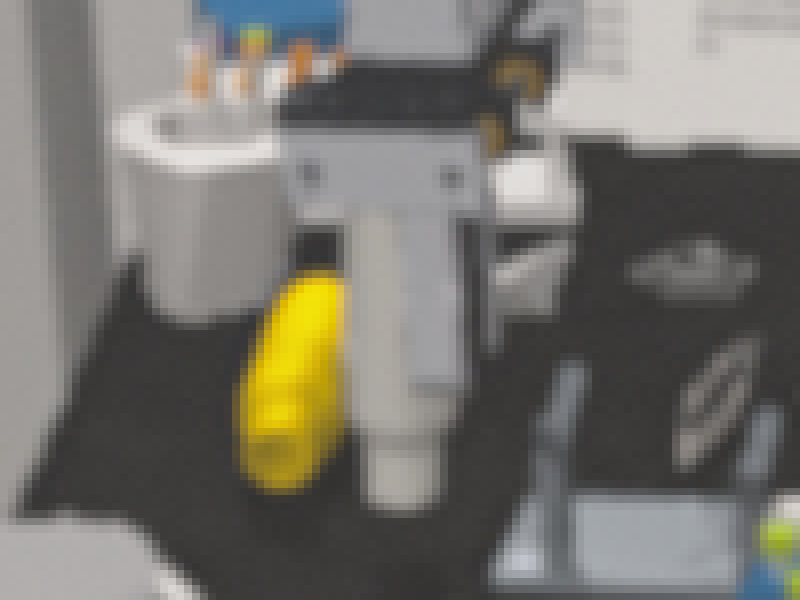

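carry_out(deltas="0.2 0 0 -0.004 0;0.2 0 0 -0.003 0;0.2 0 0 0 0")

```text
t: 15.9
tcp_pos: [0.3982, 0.2738, 0.065]
eef_rot: [-0.001, 0.071, 0.997, -0.0]
wrist_force: [-0.5, -0.2, -0.1]
width: 0.373
finger_force: 2.8
```

carry_out(deltas="0.2 0 0 -0.003 0;0.2 0 0 0 0")

```text
t: 16.1
tcp_pos: [0.3984, 0.2739, 0.0623]
eef_rot: [-0.0, 0.071, 0.997, -0.0]
wrist_force: [-0.2, 0.3, -0.5]
width: 0.373
finger_force: 2.8
```

carry_out(deltas="0.2 0 0 -0.003 0;0.2 0 0 0 0;0.2 0 0 0 0")

```text
t: 16.4
tcp_pos: [0.3987, 0.2741, 0.0596]
eef_rot: [-0.0, 0.071, 0.997, -0.0]
wrist_force: [-0.7, 0.3, -0.0]
width: 0.373
finger_force: 2.8
```

```bash
cat > s.py <<'E'
from h import *
f=[]
for i in range(3):
    im=robot.read_camera('side'); f.append(robot.state()['wrist_force'])
s=robot.state(); print(np.mean(f,0),s['tcp_pos'],s['width'],s['finger_force'],s['t'])
g=im[170:250,275:285].mean(axis=(1,2)); print(np.round(g[56:80]))
E
python3 s.py
```

```text
[-0.17703149  0.53710827 -0.40847905] [0.39884325 0.27412248 0.05981119] 0.3695364801247396 2.8346597084600944 16.55
[154. 158. 160. 160. 156. 144. 131. 129. 138. 147. 150. 149. 149. 146.
 135. 108.  75.  55.  53.  54.  55.  55.  55.  54.]
```

carry_out(deltas="0.2 0 0 -0.003 0;0.2 0 0 -0.002 0;0.2 0 0 0 0")

```text
t: 16.85
tcp_pos: [0.3984, 0.2739, 0.0543]
eef_rot: [-0.0, 0.071, 0.997, -0.0]
wrist_force: [0.3, 0.2, -0.3]
width: 0.37
finger_force: 2.8
```

```bash
python3 s.py; python3 -c "
from h import *
print(proj('side',[.3815,.2765-.0135,0]))"
```

```text
[-0.10509305 -0.48149187 -0.41413927] [0.39875016 0.27407747 0.05467147] 0.372921765308945 2.8348074589302996 17.0
[159. 154. 155. 159. 160. 159. 152. 140. 130. 133. 143. 148. 149. 149.
 149. 143. 124.  90.  61.  53.  54.  55.  55.  54.]
[281.64036556 243.49355185]
```

carry_out(deltas="0.2 0 0 -0.002 0;0.2 0 0 -0.001 0;0.2 0 0 0 0;0.2 0 0 0 0")

```text
t: 17.4
tcp_pos: [0.3988, 0.2741, 0.0517]
eef_rot: [-0.0, 0.071, 0.997, 0.0]
wrist_force: [-0.5, 0.4, -1.1]
width: 0.373
finger_force: 2.8
```

```bash
python3 s.py
```

```text
[ 0.43108994  0.05805409 -0.48455753] [0.39878598 0.27409354 0.0517448 ] 0.36658549706407534 2.833924340302474 17.55
[163. 158. 153. 156. 159. 160. 158. 150. 137. 129. 134. 144. 151. 153.
 153. 151. 142. 121.  86.  59.  54.  55.  54.  54.]
```

carry_out(deltas="0.2 0 0 -0.002 0;0.2 0 0 -0.001 0;0.2 0 0 0 0;0.2 0 0 0 0")

```text
t: 17.95
tcp_pos: [0.3993, 0.2742, 0.0491]
eef_rot: [0.0, 0.071, 0.997, 0.0]
wrist_force: [0.1, -0.1, -0.1]
width: 0.343
finger_force: 3.1
```

```bash
python3 s.py
```

```text
[-0.01096379 -0.83030493  3.42869897] [0.39891211 0.27413529 0.04888115] 0.3378726663454235 2.8869303403917 18.1
[163. 161. 156. 154. 157. 159. 158. 150. 137. 129. 134. 144. 149. 152.
 152. 150. 142. 121.  85.  59.  53.  54.  54.  54.]
```

carry_out(deltas="0.2 0 0 0.001 0;0.65 0 0 0 0;0.65 0 0 0 0;0.65 0 0 0 0;0.65 0 0 0 0;0.65 0 0 0 0")

```text
t: 18.7
tcp_pos: [0.3987, 0.2741, 0.0496]
eef_rot: [-0.0, 0.071, 0.997, -0.0]
wrist_force: [0.0, -0.8, -0.8]
width: 0.649
finger_force: 0.0
```

```bash
python3 - <<'E'
from h import *
s=robot.state(); print(s['tcp_pos'],s['width'])
a=robot.read_camera('side')[170:250,230:330]; b=robot.read_camera('wrist')
cv2.imwrite('pics/c7.png',np.hstack([cv2.resize(a,(375,300)),cv2.resize(b,(400,300))]))
E
```

```text
[0.3986898  0.27406976 0.04963517] 0.6491127413107087
```

View pics/c7.png

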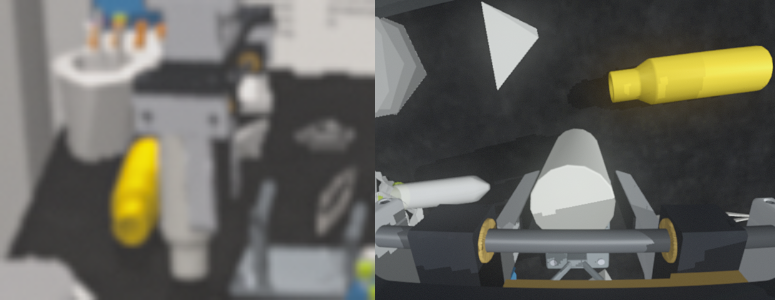

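```bash
python3 - <<'E'
from h import *
c=cam('wrist');im=robot.read_camera('wrist')
for k in ('bottle_mid',):
  for d in robot.masks_of(k,'wrist')[:3]:
    m=d['region']; ys,xs=np.where(m); print(d['score'],d['xy'],xs.min(),xs.max(),ys.min(),ys.max())
    w=[(y,xs[ys==y].min(),xs[ys==y].max()) for y in range(ys.min(),ys.max()+1,12)]; print(w)
print(atz('wrist',(315,317),.135,c), robot.state()['tcp_pos'])
E
```

```text
0.78 [509.8, 123.1] 373 634 73 167
[(73, np.int64(605), np.int64(612)), (85, np.int64(501), np.int64(629)), (97, np.int64(432), np.int64(634)), (109, np.int64(405), np.int64(634)), (121, np.int64(374), np.int64(633)), (133, np.int64(374), np.int64(626)), (145, np.int64(374), np.int64(612)), (157, np.int64(377), np.int64(513))]
0.6 [317.5, 304.0] 249 384 206 366
[(206, np.int64(315), np.int64(328)), (218, np.int64(293), np.int64(349)), (230, np.int64(287), np.int64(356)), (242, np.int64(282), np.int64(360)), (254, np.int64(275), np.int64(364)), (266, np.int64(271), np.int64(368)), (278, np.int64(264), np.int64(372)), (290, np.int64(259), np.int64(375)), (302, np.int64(254), np.int64(379)), (314, np.int64(250), np.int64(382)), (326, np.int64(250), np.int64(384)), (338, np.int64(251), np.int64(383)), (350, np.int64(255), np.int64(378)), (362, np.int64(263), np.int64(370))]
[0.37109569 0.27652672 0.135     ] [0.39880869 0.27409701 0.04974118]
```

carry_out(deltas="0.65 -0.008 0.001 0 0;0.65 -0.008 0.001 0.007 0;0.65 -0.0075 0.001 0.0075 0;0.65 0 0 0.007 0;0.65 0 0 0 0;0.2 0 0 0 0;0.2 0 0 0 0;0.2 0 0 0 0;0.2 0 0 0 0;0.2 0 0 0 0", newtons=6)

```text
t: 19.9
tcp_pos: [0.3752, 0.2769, 0.071]
eef_rot: [-0.0, 0.071, 0.997, -0.0]
wrist_force: [-0.2, -0.3, -0.1]
width: 0.429
finger_force: 6.0
```

carry_out(deltas="0.2 0 0 0.02 0;0.2 0 0 0.04 0;0.2 0 0 0.045 0;0.2 0 0 0.045 0;0.2 0 -0.01 0.035 0;0.2 0.003 -0.03 0.015 0;0.2 0.003 -0.04 0 0;0.2 0.003 -0.045 0 0;0.2 0.003 -0.045 0 0;0.2 0.003 -0.045 0 0;0.2 0.003 -0.045 0 0;0.2 0.003 -0.045 0 0")

```text
t: 21.1
tcp_pos: [0.3959, -0.0296, 0.2711]
eef_rot: [0.0, 0.071, 0.997, 0.0]
wrist_force: [0.2, 0.4, -0.1]
width: 0.43
finger_force: 6.0
```

carry_out(deltas="0.2 0.002 -0.045 0 0;0.2 0.002 -0.045 0 0;0.2 0 -0.04 0 0;0.2 0 -0.025 0 0;0.2 0 -0.01 0 0;0.2 0 0 0 0;0.2 0 0 0 0")

```text
t: 21.8
tcp_pos: [0.4002, -0.1918, 0.271]
eef_rot: [-0.0, 0.071, 0.997, 0.001]
wrist_force: [-0.4, 0.2, -1.6]
width: 0.428
finger_force: 6.0
```

```bash
cat > p.py <<'E'
from h import *
np.set_printoptions(precision=4,suppress=True)
s=robot.state(); print(s['t'],s['tcp_pos'],s['eef_rot'],s['width'],s['finger_force'])
c={n:cam(n) for n in ('wrist','top','side')}
for n in c:
    im=robot.read_camera(n); cv2.imwrite(f"pics/q_{n}_{s['t']:.1f}.png",im)
    for k,z in (('tall_peg_foot',.014),('tall_peg_upright',.161),('rack',0),('bottle_mid',.2),('bottle_mouth',.2)):
        print(n,k,[(round(d['score'],2),np.round(d['xy'],1),atz(n,d['xy'],z,c[n])) for d in robot.pinpoint(k,n)[:2]])
    for d in robot.masks_of('tall_peg_foot',n)[:2]:
        m=d['region'].astype(np.uint8); x,y,w,h=cv2.boundingRect(m)
        ys,xs=np.where(m); P=np.c_[xs,ys].astype(np.float32); r=cv2.minAreaRect(P)
        print(n,'mask',round(d['score'],2),m.sum(),(x,y,w,h),np.round(r[0],1),np.round(r[1],1),np.round(r[2],1))
        np.save(f"m_{n}.npy",m)if m.sum()<3000 else 0
E
python3 p.py
```

```text
21.8 [ 0.4002 -0.1918  0.271 ] [-0.0002  0.0709  0.9975  0.0006] 0.42821781452977675 5.9994353307411075
wrist tall_peg_foot [(0.56, array([229.4, 245.3]), array([ 0.4316, -0.3149,  0.014 ]))]
wrist tall_peg_upright [(0.82, array([184.7, 292.1]), array([ 0.4317, -0.3173,  0.161 ]))]
wrist rack [(0.66, array([229.6, 243.8]), array([ 0.4331, -0.3185,  0.    ]))]
wrist bottle_mid []
wrist bottle_mouth [(0.73, array([323.9, 250.3]), array([ 0.3995, -0.1908,  0.2   ]))]
wrist mask 0.6 908 (189, 236, 50, 67) [210.8 268.6] [19.4 77.1] 37.9
top tall_peg_foot []
top tall_peg_upright []
top rack []
top bottle_mid [(0.59, array([174.3, 316.7]), array([0.3317, 0.3486, 0.2   ]))]
top bottle_mouth [(0.91, array([204.3, 319.7]), array([0.3258, 0.2816, 0.2   ]))]
side tall_peg_foot [(0.72, array([276.8, 367.1]), array([ 0.4323, -0.3107,  0.014 ]))]
side tall_peg_upright [(0.75, array([272.4, 309.1]), array([ 0.4356, -0.3288,  0.161 ]))]
side rack [(0.56, array([276.3, 375.1]), array([ 0.4313, -0.318 ,  0.    ]))]
side bottle_mid [(0.61, array([257.8, 215.6]), array([0.3641, 0.0054, 0.2   ])), (0.4, array([270.6, 219.3]), array([ 0.3967, -0.0163,  0.2   ]))]
side bottle_mouth [(0.97, array([260.3, 257.8]), array([ 0.3992, -0.2039,  0.2   ])), (0.45, array([261.8, 230.9]), array([ 0.385 , -0.0784,  0.2   ]))]
side mask 0.82 350 (270, 306, 12, 68) [275.5 339.5] [67. 11.] 90.0
side mask 0.19 52 (283, 252, 9, 7) [287. 255.] [6. 8.] 90.0
```

```bash
cat > tip.py <<'E'
from h import *
import sys
np.set_printoptions(precision=4,suppress=True)
foot=np.array([.4318,-.3145,.014])
def tip(n,m,c):
    ys,xs=np.where(m); P=np.c_[xs,ys].astype(float); f=proj(n,foot,c)
    u=proj(n,foot+[0,0,.147],c)-f; L=np.linalg.norm(u); u/=L; 
    for _ in range(3):
        t=(P-f)@u; s=(P-f)@np.array([-u[1],u[0]]); e=t.max()+.5; sel=(t>.35*e); p=np.polyfit(t[sel],s[sel],1); u=u+p[0]*np.array([-u[1],u[0]]); u/=np.linalg.norm(u)
    t=(P-f)@u; e=np.sort(t)[-4:].mean()+.5; s=((P-f)@np.array([-u[1],u[0]])); wid=sum((t>.4*e)&(t<.8*e))/(.4*e); sm=np.median(s[(t>e-wid)])
    q=f+u*(e-wid/2)+sm*np.array([-u[1],u[0]]); print(n,'tipcenter px',q,'width',wid,'foot',f)
    print('   at z=.156',atz(n,q,.156,c),'upr',foot[:2]); return q
if __name__=='__main__':
    cw=cam('wrist'); rs=[]
    for n in ('wrist','side'):
        c=cam(n); q=tip(n,np.load(f'm_{n}.npy'),c); rs.append(ray(n,q,c))
    print(tri(rs))
E
python3 tip.py
```

```text
wrist tipcenter px [193.8647 297.4222] width 11.065640356907867 foot [230.9014 245.055 ]
   at z=.156 [ 0.4398 -0.3141  0.156 ] upr [ 0.4318 -0.3145]
side tipcenter px [nan nan] width 0.0 foot [276.3125 368.3322]
   at z=.156 [nan nan nan] upr [ 0.4318 -0.3145]
(array([nan, nan, nan]), [np.float64(nan), np.float64(nan)])
  return _methods._mean(a, axis=axis, dtype=dtype,
  ret = ret.dtype.type(ret / rcount)
```

carry_out(deltas="0.2 0.01 -0.02 0 0;0.2 0.01 -0.02 0 0;0.2 0 -0.01 0 0;0.2 0 0 0 0;0.2 0 0 0 0")

```text
t: 23.35
tcp_pos: [0.4198, -0.2425, 0.271]
eef_rot: [-0.0, 0.071, 0.997, 0.0]
wrist_force: [0.2, 0.5, -0.5]
width: 0.434
finger_force: 6.0
```

```bash
cat > p2.py <<'E'
from tip import *
s=robot.state(); print(s['t'],s['tcp_pos'])
rs=[]
for n in ('wrist','side','wrist','side'):
    c=cam(n); robot.read_camera(n)
    for k,z in (('tall_peg_foot',.014),('tall_peg_upright',.161)): print(k,[atz(n,d['xy'],z,c) for d in robot.pinpoint(k,n)[:1]])
    d=robot.masks_of('tall_peg_foot',n)
    if d: q=tip(n,d[0]['region'],c); rs.append(ray(n,q,c))
    for k in ('bottle_mouth',):
        for d in robot.pinpoint(k,n)[:1]: o,v=ray(n,d['xy'],c); print('mouth',n,d['xy'],o+v*(s['tcp_pos'][1]-o[1])/v[1])
print(tri(rs))
E
python3 p2.py
```

```text
23.35 [ 0.4198 -0.2425  0.271 ]
tall_peg_foot [array([ 0.4327, -0.3177,  0.014 ])]
tall_peg_upright [array([ 0.4324, -0.3172,  0.161 ])]
wrist tipcenter px [244.8905 269.0281] width 8.928634636574058 foot [266.5939 224.7404]
   at z=.156 [ 0.4393 -0.3129  0.156 ] upr [ 0.4318 -0.3145]
mouth wrist [322.3, 254.1] [ 0.4188 -0.2425  0.2098]
tall_peg_foot [array([ 0.4311, -0.3205,  0.014 ])]
tall_peg_upright [array([ 0.4275, -0.3212,  0.161 ])]
side tipcenter px [275.0001 307.5602] width 5.622335288492966 foot [276.3125 368.3322]
   at z=.156 [ 0.4385 -0.316   0.156 ] upr [ 0.4318 -0.3145]
mouth side [263.5, 269.2] [ 0.4104 -0.2425  0.1956]
tall_peg_foot [array([ 0.4316, -0.319 ,  0.014 ])]
tall_peg_upright [array([ 0.4342, -0.3191,  0.161 ])]
wrist tipcenter px [245.4645 267.2898] width 10.291987452561735 foot [266.9767 224.0354]
   at z=.156 [ 0.4385 -0.3126  0.156 ] upr [ 0.4318 -0.3145]
mouth wrist [322.1, 252.0] [ 0.4162 -0.2425  0.2155]
tall_peg_foot [array([ 0.4355, -0.3088,  0.014 ])]
tall_peg_upright [array([ 0.4328, -0.3192,  0.161 ])]
side tipcenter px [275.0018 307.5881] width 4.6761649548534985 foot [276.3125 368.3322]
   at z=.156 [ 0.4386 -0.316   0.156 ] upr [ 0.4318 -0.3145]
mouth side [263.8, 269.4] [ 0.4109 -0.2425  0.1952]
(array([ 0.4387, -0.3133,  0.1545]), [np.float64(0.0009494437069875759), np.float64(0.0006135615802468706), np.float64(0.0003836511267320744), np.float64(0.0006275407700213823)])
```

```bash
cat > b2.py <<'E'
from h import *
np.set_printoptions(precision=4,suppress=True)
s=robot.state(); print(s['t'],s['tcp_pos']); T=np.array(s['tcp_pos'])
for i in range(2):
    robot.read_camera('side')
    for d in robot.masks_of('bottle_mid','side')[:3]:
        m=d['region']; ys,xs=np.where(m)
        if abs(xs.mean()-proj('side',T)[0])>15: continue
        print(d['score'])
        for y in range(ys.min(),ys.max()+1,3):
            x=xs[ys==y]
            if len(x): o,v=ray('side',(x.min()-.5,y)); o2,v2=ray('side',(x.max()+.5,y)); a=o+v*(T[1]-o[1])/v[1]; b=o2+v2*(T[1]-o2[1])/v2[1]; print(y,x.min(),x.max(),'z %.3f x %.4f..%.4f w %.3f mid-tcp %.4f'%(a[2],a[0],b[0],b[0]-a[0],(a[0]+b[0])/2-T[0]))
    print([(d['score'],d['xy']) for d in robot.pinpoint('bottle_mouth','side')[:1]])
E
python3 b2.py
```

```text
24.35 [ 0.4203 -0.243   0.2712]
0.94
200 270 273 z 0.338 x 0.4314..0.4387 w 0.007 mid-tcp 0.0148
203 266 274 z 0.333 x 0.4238..0.4402 w 0.016 mid-tcp 0.0117
206 265 275 z 0.327 x 0.4215..0.4416 w 0.020 mid-tcp 0.0113
209 266 275 z 0.321 x 0.4230..0.4413 w 0.018 mid-tcp 0.0118
212 266 275 z 0.315 x 0.4226..0.4409 w 0.018 mid-tcp 0.0115
215 266 275 z 0.309 x 0.4222..0.4406 w 0.018 mid-tcp 0.0111
218 266 275 z 0.303 x 0.4217..0.4402 w 0.018 mid-tcp 0.0107
221 267 275 z 0.297 x 0.4232..0.4398 w 0.017 mid-tcp 0.0112
224 267 276 z 0.291 x 0.4228..0.4413 w 0.019 mid-tcp 0.0118
227 267 276 z 0.285 x 0.4224..0.4410 w 0.019 mid-tcp 0.0114
230 267 276 z 0.279 x 0.4220..0.4406 w 0.019 mid-tcp 0.0110
233 267 276 z 0.273 x 0.4215..0.4402 w 0.019 mid-tcp 0.0106
236 268 276 z 0.266 x 0.4230..0.4399 w 0.017 mid-tcp 0.0111
239 268 277 z 0.260 x 0.4226..0.4414 w 0.019 mid-tcp 0.0117
242 257 277 z 0.254 x 0.4014..0.4410 w 0.040 mid-tcp 0.0009
245 257 277 z 0.248 x 0.4009..0.4406 w 0.040 mid-tcp 0.0005
248 257 277 z 0.241 x 0.4004..0.4402 w 0.040 mid-tcp 0.0000
251 257 277 z 0.235 x 0.3999..0.4399 w 0.04
[... 1176 characters left out ...]
mid-tcp 0.0111
239 268 277 z 0.260 x 0.4226..0.4414 w 0.019 mid-tcp 0.0117
242 258 277 z 0.254 x 0.4033..0.4410 w 0.038 mid-tcp 0.0018
245 258 277 z 0.248 x 0.4028..0.4406 w 0.038 mid-tcp 0.0014
248 258 277 z 0.241 x 0.4023..0.4402 w 0.038 mid-tcp 0.0010
251 258 277 z 0.235 x 0.4018..0.4399 w 0.038 mid-tcp 0.0006
254 259 276 z 0.229 x 0.4033..0.4376 w 0.034 mid-tcp 0.0001
257 261 275 z 0.222 x 0.4066..0.4353 w 0.029 mid-tcp 0.0007
260 262 275 z 0.216 x 0.4081..0.4349 w 0.027 mid-tcp 0.0012
263 262 275 z 0.209 x 0.4076..0.4345 w 0.027 mid-tcp 0.0008
266 262 275 z 0.203 x 0.4071..0.4341 w 0.027 mid-tcp 0.0003
269 262 274 z 0.196 x 0.4066..0.4317 w 0.025 mid-tcp -0.0011
[(0.67, [265.9, 269.1])]
```

carry_out(deltas="0.2 0.005 -0.02 0 0;0.2 0.006 -0.03 0 0;0.2 0.0055 -0.015 0 0;0.2 0.002 -0.0057 0 0;0.2 0 0 -0.02 0;0.2 0 0 -0.01 0;0.2 0 0 0 0;0.2 0 0 0 0")

```text
t: 25.45
tcp_pos: [0.4387, -0.3131, 0.2412]
eef_rot: [-0.0, 0.071, 0.997, 0.0]
wrist_force: [-0.5, 0.7, 0.2]
width: 0.431
finger_force: 6.0
```

```bash
python3 b2.py | grep -v " w 0.01"; python3 p2.py | grep -A1 -E "tip|array" | grep -v mouth
```

```text
25.45 [ 0.4387 -0.3131  0.2412]
0.64
231 278 278 z 0.309 x 0.4521..0.4538 w 0.002 mid-tcp 0.0143
234 277 281 z 0.304 x 0.4500..0.4587 w 0.009 mid-tcp 0.0157
270 274 284 z 0.233 x 0.4404..0.4600 w 0.020 mid-tcp 0.0115
273 262 284 z 0.227 x 0.4185..0.4597 w 0.041 mid-tcp 0.0004
276 262 285 z 0.221 x 0.4180..0.4611 w 0.043 mid-tcp 0.0009
279 263 285 z 0.215 x 0.4194..0.4608 w 0.041 mid-tcp 0.0014
282 263 285 z 0.208 x 0.4189..0.4605 w 0.042 mid-tcp 0.0010
285 263 285 z 0.202 x 0.4185..0.4601 w 0.042 mid-tcp 0.0006
288 264 283 z 0.196 x 0.4198..0.4562 w 0.036 mid-tcp -0.0007
291 266 282 z 0.190 x 0.4230..0.4540 w 0.031 mid-tcp -0.0002
294 268 281 z 0.183 x 0.4262..0.4518 w 0.026 mid-tcp 0.0003
297 268 282 z 0.177 x 0.4258..0.4533 w 0.027 mid-tcp 0.0008
300 268 282 z 0.170 x 0.4253..0.4529 w 0.028 mid-tcp 0.0004
303 270 280 z 0.164 x 0.4286..0.4488 w 0.020 mid-tcp 0.0000
[(0.72, [272.0, 302.2])]
0.78
232 278 279 z 0.307 x 0.4520..0.4554 w 0.003 mid-tcp 0.0150
235 277 281 z 0.302 x 0.4499..0.4586 w 0.009 mid-tcp 0.0156
274 264 284 z 0.225 x 0.4219..0.4596 w 0.038 mid-tcp 0.0021
277 263 284
[... 1052 characters left out ...]
318 -0.3145]
--
tall_peg_foot [array([ 0.434 , -0.3166,  0.014 ])]
tall_peg_upright [array([ 0.4331, -0.3152,  0.161 ])]
wrist tipcenter px [321.8355 229.3261] width 10.04338943639423 foot [321.6237 205.441 ]
   at z=.156 [ 0.4259 -0.3125  0.156 ] upr [ 0.4318 -0.3145]
--
tall_peg_foot [array([ 0.4324, -0.3181,  0.014 ])]
tall_peg_upright [array([ 0.4291, -0.3114,  0.161 ])]
side tipcenter px [275.     307.2075] width 4.914900832121774 foot [276.3125 368.3322]
   at z=.156 [ 0.4384 -0.3148  0.156 ] upr [ 0.4318 -0.3145]
--
(array([ 0.4327, -0.3111,  0.1516]), [np.float64(0.004783220709978182), np.float64(0.00527379453588282), np.float64(0.005762603568195168), np.float64(0.0052720153752883)])
```

carry_out(deltas="0.2 0 0 -0.008 0;0.2 0 0 -0.008 0;0.2 -0.0005 0 -0.008 0;0.2 -0.0005 0 -0.008 0;0.2 0 0 0 0;0.2 0 0 0 0")

```text
t: 27.35
tcp_pos: [0.4376, -0.3135, 0.2088]
eef_rot: [-0.0, 0.071, 0.997, 0.0]
wrist_force: [-0.4, -0.3, -0.2]
width: 0.431
finger_force: 6.0
```

```bash
python3 s.py | head -1;  python3 b2.py | grep -v " w 0.01"|head -22|tail -12
```

```text
[ 0.07934743 -0.0668788  -0.45318988] [ 0.43806908 -0.31388774  0.20972415] 0.427933110188809 5.999365083407611 27.5
301 265 284 z 0.169 x 0.4198..0.4565 w 0.037 mid-tcp 0.0001
304 268 283 z 0.162 x 0.4249..0.4544 w 0.029 mid-tcp 0.0015
307 269 282 z 0.156 x 0.4263..0.4521 w 0.026 mid-tcp 0.0011
310 269 282 z 0.149 x 0.4258..0.4518 w 0.026 mid-tcp 0.0007
313 269 282 z 0.143 x 0.4254..0.4514 w 0.026 mid-tcp 0.0003
316 269 281 z 0.136 x 0.4249..0.4491 w 0.024 mid-tcp -0.0010
[(0.76, [273.6, 316.9])]
0.65
247 278 280 z 0.279 x 0.4504..0.4556 w 0.005 mid-tcp 0.0149
250 278 282 z 0.273 x 0.4500..0.4588 w 0.009 mid-tcp 0.0163
265 273 283 z 0.244 x 0.4394..0.4589 w 0.020 mid-tcp 0.0111
277 274 284 z 0.219 x 0.4396..0.4593 w 0.020 mid-tcp 0.0114
```

carry_out(deltas="0.2 -0.0004 -0.0001 -0.008 0;0.2 -0.0004 -0.0001 -0.008 0;0.2 -0.0004 -0.0001 -0.008 0;0.2 -0.0004 -0.0001 -0.008 0;0.2 -0.0004 -0.0001 -0.008 0;0.2 -0.0004 -0.0001 -0.008 0;0.2 0 0 0 0")

```text
t: 28.5
tcp_pos: [0.4345, -0.3134, 0.1594]
eef_rot: [-0.001, 0.071, 0.997, 0.001]
wrist_force: [-0.5, 0.4, -1.2]
width: 0.428
finger_force: 6.0
```

carry_out(deltas="0.2 -0.0004 -0.0001 -0.008 0;0.2 -0.0004 -0.0001 -0.008 0;0.2 -0.0004 -0.0001 -0.008 0;0.2 -0.0004 -0.0001 -0.008 0;0.2 -0.0004 -0.0001 -0.008 0;0.2 -0.0002 -0.0001 -0.004 0;0.2 0 0 0 0")

```text
t: 29.2
tcp_pos: [0.4327, -0.3143, 0.1162]
eef_rot: [-0.001, 0.071, 0.997, 0.001]
wrist_force: [0.2, 0.3, -0.4]
width: 0.427
finger_force: 6.0
```

```bash
python3 s.py | head -1;  python3 b2.py | grep -v " w 0.01"|head -22|tail -15
```

```text
[ 0.17738535 -0.1592176  -0.2332505 ] [ 0.43345864 -0.31506831  0.11757048] 0.43301368930115447 5.999452352989465 29.35
341 266 284 z 0.080 x 0.4154..0.4517 w 0.036 mid-tcp 0.0001
344 267 282 z 0.073 x 0.4168..0.4475 w 0.031 mid-tcp -0.0013
347 269 282 z 0.066 x 0.4202..0.4471 w 0.027 mid-tcp 0.0002
350 270 282 z 0.059 x 0.4216..0.4467 w 0.025 mid-tcp 0.0007
353 270 282 z 0.052 x 0.4211..0.4462 w 0.025 mid-tcp 0.0002
356 271 281 z 0.044 x 0.4225..0.4439 w 0.021 mid-tcp -0.0003
[(0.88, [275.7, 358.8])]
0.84
293 278 280 z 0.187 x 0.4449..0.4504 w 0.005 mid-tcp 0.0142
296 278 282 z 0.180 x 0.4445..0.4537 w 0.009 mid-tcp 0.0156
299 278 282 z 0.174 x 0.4442..0.4533 w 0.009 mid-tcp 0.0153
302 278 282 z 0.167 x 0.4438..0.4529 w 0.009 mid-tcp 0.0149
320 274 284 z 0.128 x 0.4339..0.4544 w 0.021 mid-tcp 0.0107
332 264 284 z 0.101 x 0.4131..0.4529 w 0.040 mid-tcp -0.0005
335 264 285 z 0.094 x 0.4126..0.4544 w 0.042 mid-tcp 0.0000
```

carry_out(deltas="0.2 -0.0002 0 -0.005 0;0.2 -0.0002 0 -0.005 0;0.2 0 0 -0.002 0;0.2 0 0 0 0;0.2 0 0 0 0")

```text
t: 30.15
tcp_pos: [0.4327, -0.3148, 0.1051]
eef_rot: [-0.0, 0.071, 0.997, 0.0]
wrist_force: [-0.9, -0.6, -0.8]
width: 0.428
finger_force: 6.0
```

carry_out(deltas="0.2 0 0 -0.002 0;0.2 0 0 0 0;0.2 0 0 0 0")

```text
t: 30.45
tcp_pos: [0.4328, -0.3148, 0.1033]
eef_rot: [-0.0, 0.071, 0.997, -0.0]
wrist_force: [-0.2, -0.1, 0.0]
width: 0.431
finger_force: 6.0
```

carry_out(deltas="0.2 0 0 -0.0015 0;0.2 0 0 0 0;0.2 0 0 0 0")

```text
t: 30.75
tcp_pos: [0.4328, -0.3148, 0.1017]
eef_rot: [-0.0, 0.071, 0.997, 0.0]
wrist_force: [0.4, 0.3, -0.3]
width: 0.43
finger_force: 6.0
```

carry_out(deltas="0.2 0 0 -0.0015 0;0.2 0 0 0 0;0.2 0 0 0 0")

```text
t: 31.05
tcp_pos: [0.433, -0.315, 0.1005]
eef_rot: [0.0, 0.071, 0.997, -0.0]
wrist_force: [0.5, -0.6, 0.9]
width: 0.428
finger_force: 6.0
```

carry_out(deltas="0.2 0 0 -0.001 0;0.2 0 0 0 0;0.2 0 0 0 0")

```text
t: 31.35
tcp_pos: [0.4334, -0.3153, 0.1002]
eef_rot: [0.001, 0.071, 0.997, -0.001]
wrist_force: [-0.7, 0.9, 6.0]
width: 0.431
finger_force: 6.0
```

```bash
python3 s.py | head -1
```

```text
[-1.06301642  0.69235229  5.49858537] [ 0.43336216 -0.31530885  0.10015465] 0.4313497444415334 6.000707843340933 31.5
```

carry_out(deltas="0.2 0 0 0.0005 0;0.5 0 0 0 0;0.75 0 0 0 0;0.75 0 0 0 0;0.75 0 0 0 0;0.75 0 0 0 0;0.75 0 0 0 0;0.75 0 0 0 0", newtons=3)

```text
t: 32.3
tcp_pos: [0.4328, -0.3148, 0.0997]
eef_rot: [-0.0, 0.071, 0.997, 0.0]
wrist_force: [-0.1, -0.7, 0.3]
width: 0.752
finger_force: 0.0
```

```bash
python3 b2.py | grep -v " w 0.01"|head -30
```

```text
32.3 [ 0.4328 -0.3148  0.0997]
0.67
304 280 282 z 0.163 x 0.4471..0.4526 w 0.006 mid-tcp 0.0171
316 271 283 z 0.137 x 0.4288..0.4530 w 0.024 mid-tcp 0.0081
319 271 284 z 0.130 x 0.4283..0.4545 w 0.026 mid-tcp 0.0086
322 271 284 z 0.123 x 0.4279..0.4541 w 0.026 mid-tcp 0.0082
325 271 285 z 0.117 x 0.4274..0.4556 w 0.028 mid-tcp 0.0087
328 271 285 z 0.110 x 0.4270..0.4552 w 0.028 mid-tcp 0.0083
331 272 286 z 0.103 x 0.4284..0.4567 w 0.028 mid-tcp 0.0098
334 272 285 z 0.096 x 0.4279..0.4545 w 0.027 mid-tcp 0.0084
337 273 285 z 0.089 x 0.4294..0.4541 w 0.025 mid-tcp 0.0090
340 273 286 z 0.082 x 0.4289..0.4556 w 0.027 mid-tcp 0.0095
343 273 286 z 0.075 x 0.4284..0.4552 w 0.027 mid-tcp 0.0091
346 266 286 z 0.068 x 0.4145..0.4548 w 0.040 mid-tcp 0.0019
349 267 286 z 0.061 x 0.4159..0.4544 w 0.039 mid-tcp 0.0024
352 268 285 z 0.054 x 0.4173..0.4521 w 0.035 mid-tcp 0.0020
355 270 285 z 0.047 x 0.4207..0.4517 w 0.031 mid-tcp 0.0034
358 270 285 z 0.039 x 0.4202..0.4513 w 0.031 mid-tcp 0.0030
361 270 285 z 0.032 x 0.4197..0.4509 w 0.031 mid-tcp 0.0025
364 271 285 z 0.025 x 0.4211..0.4505 w 0.029 mid-tcp 0.0031
[(0.76, [277.5, 363.0])]
0.56
304 280 281 z 0.163 x 0.4471..0.4508 w 0.004 mid-tcp 0.0162
313 273 284 z 0.143 x 0.4330..0.4552 w 0.022 mid-tcp 0.0113
316 271 284 z 0.137 x 0.4288..0.4549 w 0.026 mid-tcp 0.0091
319 272 285 z 0.130 x 0.4302..0.4563 w 0.026 mid-tcp 0.0105
322 272 285 z 0.123 x 0.4298..0.4560 w 0.026 mid-tcp 0.0101
325 272 285 z 0.117 x 0.4293..0.4556 w 0.026 mid-tcp 0.0097
328 272 285 z 0.110 x 0.4289..0.4552 w 0.026 mid-tcp 0.0093
331 273 285 z 0.103 x 0.4303..0.4548 w 0.025 mid-tcp 0.0098
```

carry_out(deltas="0.75 0 0 0.01 0;0.75 0 0 0.02 0;0.75 0 0 0.03 0;0.75 0 0 0.04 0;0.75 0 0 0.04 0;0.75 0 0 0.04 0;0.75 -0.03 0.03 0 0;0.75 -0.03 0.04 0 0;0.75 0 0 0 0;0.75 0 0 0 0;0.75 0 0 0 0")

```text
t: 33.7
tcp_pos: [0.3736, -0.2458, 0.2808]
eef_rot: [0.001, 0.071, 0.997, -0.001]
wrist_force: [-0.1, -0.0, 0.2]
width: 0.752
finger_force: 0.0
```

```bash
python3 - <<'E'
from h import *
np.set_printoptions(precision=4,suppress=True)
for n in ('side','wrist'):
    c=cam(n); robot.read_camera(n)
    for k,z in (('bottle_mouth',.03),('bottle_mid',.115),('bottle_floor',.161)): print(n,k,[(round(d['score'],2),d['xy'],atz(n,d['xy'],z,c)) for d in robot.pinpoint(k,n)])
    if n=='side':
      for d in robot.masks_of('bottle_mid',n):
        x,y,w,h=cv2.boundingRect(d['region'].astype(np.uint8)); print((x,y,w,h))
        if 250<x<290 and y>260:
            for r in range(y,y+h,6): q=np.where(d['region'][r])[0]; print(r,q.min(),q.max())
print(proj('side',[.4388,-.3135,.165]),proj('side',[.432,-.315,.03]),robot.state()['t'])
E
```

```text
side bottle_mouth [(0.85, [263.6, 230.7], array([0.3281, 0.2865, 0.03  ])), (0.71, [273.5, 362.8], array([ 0.4277, -0.3176,  0.03  ]))]
side bottle_mid [(0.83, [273.2, 325.3], array([ 0.4322, -0.3135,  0.115 ])), (0.71, [268.5, 218.0], array([0.3609, 0.1844, 0.115 ])), (0.31, [316.5, 223.4], array([0.491 , 0.1473, 0.115 ]))]
side bottle_floor [(0.74, [269.8, 305.7], array([ 0.4295, -0.3175,  0.161 ])), (0.56, [270.7, 211.6], array([0.3777, 0.1199, 0.161 ])), (0.17, [279.2, 364.9], array([ 0.465 , -0.4877,  0.161 ]))]
(260, 207, 16, 29)
(261, 299, 26, 69)
299 267 277
305 262 282
311 261 283
317 262 284
323 263 284
329 263 285
335 264 285
341 266 286
347 266 286
353 269 284
359 271 284
365 273 283
(270, 366, 13, 8)
366 272 277
372 270 280
wrist bottle_mouth [(0.71, [275.1, 259.7], array([ 0.4292, -0.314 ,  0.03  ])), (0.66, [276.1, 265.4], array([ 0.4367, -0.3141,  0.03  ])), (0.6, [260.5, 310.6], array([ 0.4948, -0.3451,  0.03  ]))]
wrist bottle_mid [(0.9, [267.1, 291.9], array([ 0.4362, -0.3123,  0.115 ]))]
wrist bottle_floor [(0.89, [260.3, 309.5], array([ 0.4338, -0.3111,  0.161 ]))]
[274.9826 302.6763] [275.8609 361.9908] 34.15
```

```bash
python3 -c "
from rig import robot
print(robot.close_job())"
```

```text
the job is handed in; nothing more can be done
None
```

The bottle now hangs mouth down on the tall peg, released and clear of the board, and I handed the job in at about 34 s; the hand-in returned no verdict.

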